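# Start a vacuum leak test of filled perfume bottles

### The job

Start the leak test on the perfume bottles: push the chamber's open lid down, without slamming it, until it lies fully shut, then reach into the round well on the control unit, press the sunken green start button all the way in and let it come back up. Grip and lift nothing, do not press the red stop button, and leave the bottles and everything else on the bench where they stand.

Things in the scene. Friction and masses are not known exactly. Their poses are not given: they have to be found in the camera images.
- chamber: vacuum leak-test chamber, fixed: aluminium base, clear plastic walls, 260 (x) x 260 (y) mm, gasket rim 145 mm above the bench. Origin: centre of its underside; own x points away from the robot. The lid's hinge axis runs along its y at the far edge, at x +136 mm, 145 mm above the bench. Three filled bottles stand inside on a floor 34 mm above the bench
- lid_bar (a point): point on the outer (upper) face of the lid's aluminium front bar, mid-width, where a fingertip can push; 270 mm from the hinge axis along the lid and 15 mm off that axis, square to the lid. The bar is 47 mm deep, 270 mm wide, 14 mm thick; the lid's front edge is 25 mm beyond this point. Behind it lies a clear panel in an aluminium frame
- lid (a joint): lid angle in rad: 0 fully shut on the rim, growing as the front edge rises. It starts part-open; a stiff friction hinge holds it wherever it is left. Pushing down near the front bar it takes about 2 to 6 N
- console: control unit, fixed on the bench left or right of the chamber: grey box 220 (x) x 170 (y) mm, flat top panel 95 mm above the bench. Origin: centre of its underside; own x points away from its front. On the panel: the start well, a red stop button on a yellow plate, a round vacuum gauge (top 110 mm above the bench), a display and a small black knob
- well_rim (a point): centre of the mouth of the round start well, in the plane of the top of its aluminium collar, 101 mm above the bench (console x -55, y +40 mm). The well is 46 mm in inside diameter, collar 55 mm outside, and its floor is 29 mm below the rim
- start_top (a point): centre of the top face of the green start button, 30 mm in diameter, at the bottom of the well, 18 mm below the rim when released
- start (a joint): start button travel in m: 0 released, 0.006 fully pressed (downwards); spring, 1 N to start and about 4 N fully in; it comes back up when let go
- stop (a joint): stop button travel in m: 0 released, 0.006 fully pressed
- stop_top (a point): centre of the top of the red mushroom stop button, 40 mm in diameter, 129 mm above the bench, 82 mm from the start well (console x -55, y -42 mm)
- sample0: filled perfume bottle inside the chamber: square amber glass 42 x 42 x 60 mm with a round black cap, 88 mm high in all. Origin: centre of its underside
- sample1: a second such bottle inside the chamber
- sample2: a third such bottle inside the chamber
- spare_bottle: the same kind of bottle, standing on the bench in front of the chamber. Origin: centre of its underside
- carton: white folding carton with a brass-coloured band, 62 x 62 x 110 mm, standing on the bench. Origin: centre of its underside
- wash_bottle: white plastic squeeze bottle with red cap and bent spout, 68 mm in diameter, about 195 mm high, standing on the bench. Origin: centre of its underside
- mug: white mug, 80 mm in diameter, 88 mm high, standing on the bench. Origin: centre of its underside
- blanks: bundle of flat white carton blanks tied with red tape, 215 x 165 x 54 mm, heavy and fixed, on the side of the chamber where the console is not. Origin: centre of its underside
Things that resemble listed ones, but are neither listed nor needed, are in the scene too. Leave any pink or purple look-alike of the carton alone.

How it is judged:
By the outcome, as a careful person would: the job done as asked, in the order asked, and still so for the second after the job is handed in, with the robot touching nothing.
It also fails if it takes over 38 s, if anything falls off the work surface, if the arm or the gripper's body presses on something with over 40 N, if the wrist force passes 120 N, or if a joint passes its speed limit or range.

### The arm

A 6-joint arm with a two-finger parallel gripper is mounted at the origin on the work surface. World frame = base frame: x ahead of the robot, y to its left, z up, the work surface at z = 0. Lengths are in m, angles in rad, forces in N, time in s.
With the tool pointing down it reaches from about 0.35 to 0.975 m from the base axis. Payload 4.9 kg.
Tool frame: the origin (TCP) lies midway between the tips of the shut fingers; the grasp point (between the pads) lies 19 mm behind it; z points along the fingers, y is the line along which they close (so a half turn about z gives the same grasp; the last joint's range is limited). The gripper opens to 85 mm and grips with 20 to 120 N. Pads are 22 mm wide; open, the fingers measure 114 mm over their backs; the gripper's body (76 mm by 85 mm) begins 54 mm behind the grasp point. The pads swing forward as they close: fully open they stand 13 mm farther back than shut.
Start: joints at [-1.323, 0.053, 1.613, -0, 1.476, -0.119], TCP at [0.224, -0.583, 0.231] pointing down, gripper open.
Joint ranges: [-3.01, 3.01], [-1.01, 2.22], [0.06, 2.58], [-1.02, 4.17], [0.09, 2.62], [-3.14, 3.14]. Speed limits (rad/s): [2.57, 2.57, 3.14, 3.14, 3.14, 3.14].

### API

Orientations are given as a rotation vector (axis times angle).
In Python, from station import ctrl gives the robot as it stands.
- The arm moves only by the tool step_arm, never from a script. Its argument "targets" is a list of rows, each an object with "travel": the shift along the world's x, y, z as a fraction of full scale, a list of three; "angular": the turn, a rotation vector about the world's x, y, z as a fraction of full scale, a list of three; "gripper": the opening, from 0 (shut) to 1 (fully open). In form: [{"travel": [x, y, z], "angular": [rx, ry, rz], "gripper": gripper}, ...]. A call has 1 to 10 rows; each row is the pose to reach, as a shift and turn from the pose commanded when the call began; what a row does not reach only later rows make up. Full scale, the value 1, is 0.6 m for a shift and pi/4 rad for a turn. A row lasts 1/10 s, in which the tool goes at most 50 mm and 8.59 degrees, less where a joint would pass 70% of its speed; a pose out of reach is approached as far as the arm can. A call with a number of a shift or a turn outside -1 to 1 is refused whole. A call with a gripper value outside its range is refused whole. The fingers move at their own pace and stop on an object; "squeeze" is the grip in N (left out, the last holds). Time passes only in rows, so rows that repeat a pose let the fingers close. It gives the time, the measured TCP pose, the force, the opening and the grip force at its end, in the units of the state.
- ctrl.get_obs(): the state, without advancing time (a new reading comes with each control period).
- ctrl.get_image(name): name is "scene" or "top" or "wrist"; returns a dict with "img" (384x512x3 uint8, red, green, blue), "fx", "fy", "cx", "cy" (pixels), "D" ([k1, k2, p1, p2, k3] as OpenCV has them; the pictures are not rectified), "rvec" (rotation vector, rad) and "tvec" (3), from world to camera coordinates, as OpenCV has them. Camera axes: x right, y down, z forward; pixel columns grow to the right and rows downward; lengths in m; the calibration is good to about 2 mm. A picture is of the moment at which its call begins. There is no depth.
- ctrl.finish_job(): hands the job in; it is judged then, once.
The state is a dict: "t": time; "q": joint angles; "dq": joint speeds; "effort": joint torques, N m; "tool_pos": TCP position; "tool_rot": TCP orientation; "contact_force": force on the tool from outside, world axes, zero at the start; "wrist_torque": the same for the moment, N m; "opening": finger opening in m; "grip_force": force on a finger pad.
Only numpy, scipy, OpenCV 4.12 (cv2) and the standard library are available. Lean on these libraries where they do the work, as an engineer would, in place of code of your own. Each camera call takes 0.05 s, during which the arm holds its last target. There are 200 camera calls.

## Working session

There is one attempt and no reset: what is moved stays moved. The work goes in short steps, Python scripts to look and compute and a tool call to move; the robot and the scene stay as the last step left them, time stands still between calls to the robot, and variables do not carry over. Pictures are saved under pics/ and viewed, at most 10 in all, crops included, and the job is handed in when it is done.

Besides the shell and the picture viewer there is one more tool, called after "Call:" as name(argument=value, ...), one argument or row to a line, values as JSON. step_arm: Moves the arm, as the interface text tells. Its arguments: {"type":"object","properties":{"targets":{"type":"array"},"squeeze":{"type":"number"}},"required":["targets"]}

```bash
mkdir -p pics
python3 - <<'E'
from station import ctrl
import cv2,pickle
d={n:ctrl.get_image(n) for n in("scene","top")}
pickle.dump(d,open('im.pkl','wb'))
for n in d: cv2.imwrite(f'pics/{n}0.png',cv2.resize(d[n]['img'][:,:,::-1],(800,600)))
o=ctrl.get_obs();print(o)
E
```

```text
{'t': 0.1, 'q': array([-1.32295660e+00,  5.32970143e-02,  1.61418330e+00, -8.03361855e-06,
        1.47601620e+00, -1.19007088e-01]), 'dq': array([ 0.00059634, -0.00275361, -0.00560094, -0.00412783, -0.00181109,
       -0.00066159]), 'effort': array([ 1.38840551e-04, -3.94904959e+01, -3.71362174e+01, -1.87529422e-04,
        3.90138390e-03, -1.27566838e-05]), 'tool_pos': array([ 0.22402209, -0.58285062,  0.23016624]), 'tool_rot': array([-3.08702479e+00, -5.72670613e-01,  2.04920880e-04]), 'contact_force': array([ 0.39888562, -0.6953602 ,  0.65809711]), 'wrist_torque': array([-0.00072485, -0.00390715, -0.02216237]), 'grip_force': 0.0, 'opening': 0.08546260536083668}
```

View pics/scene0.png

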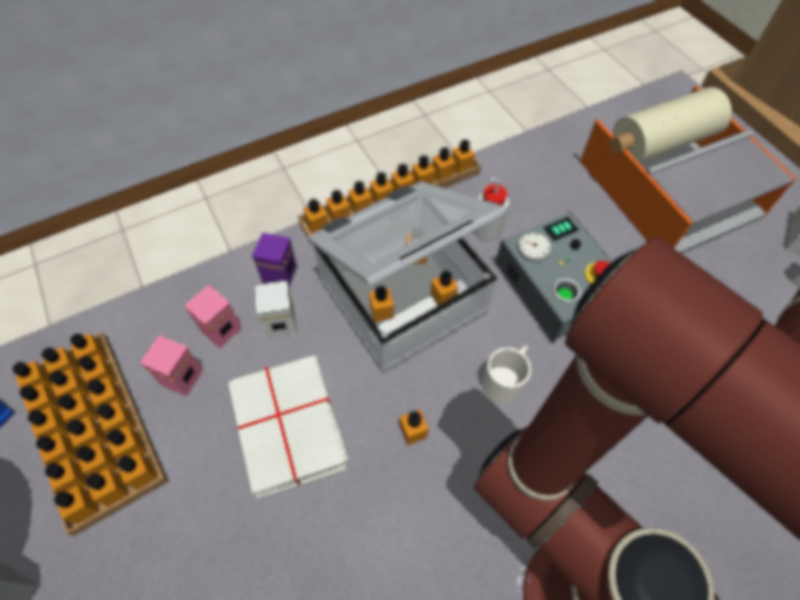

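View pics/top0.png

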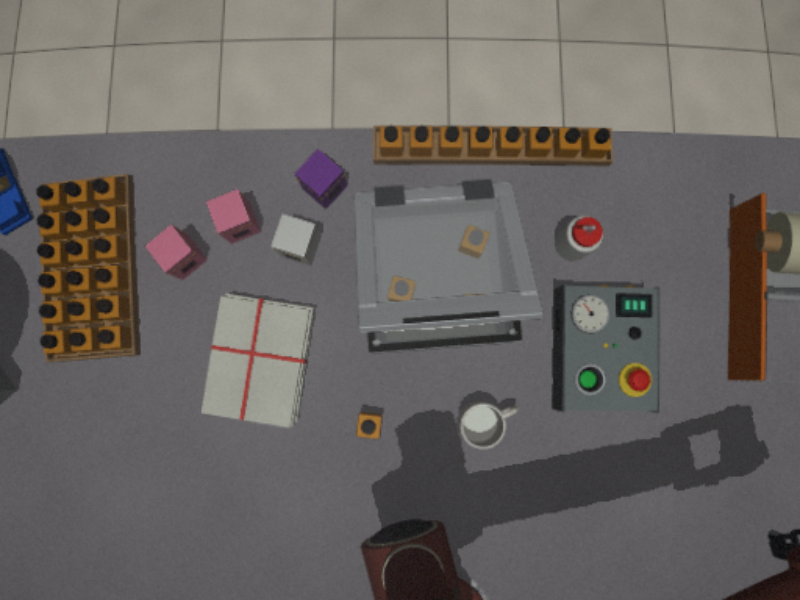

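The scene view shows the half-open lid (front bar from about (370,275) to (508,208)) and the console to its right. In the top view the green start button is at (590,379), the red stop at (637,380), the lid bar spans about (358,325) to (540,315), and the front gasket lies at y≈340. I'll crop and enlarge for measuring.

```bash
cat > h.py <<'E'
import numpy as np,cv2,pickle
def ray(d,uv):
    K=np.array([[d['fx'],0,d['cx']],[0,d['fy'],d['cy']],[0,0,1]]);R=cv2.Rodrigues(np.array(d['rvec'],float))[0]
    p=cv2.undistortPoints(np.array(uv,float).reshape(-1,1,2),K,np.array(d['D'],float)).reshape(-1,2)
    t=np.array(d['tvec'],float).ravel()
    v=np.c_[p,np.ones(len(p))]@R; return -R.T@t, v/np.linalg.norm(v,axis=1)[:,None]
def plane(d,uv,z):
    c,v=ray(d,uv); return c+v*((z-c[2])/v[:,2])[:,None]
def tri(d1,u1,d2,u2):
    c1,v1=ray(d1,u1);c2,v2=ray(d2,u2);out=[]
    for a,b in zip(v1,v2):
        s=np.linalg.lstsq(np.c_[a,-b],c2-c1,rcond=None)[0]
        p,q=c1+s[0]*a,c2+s[1]*b; out.append(np.r_[(p+q)/2,np.linalg.norm(p-q)])
    return np.array(out)
E
python3 - <<'E'
from h import *
d=pickle.load(open('im.pkl','rb'))
T,S=d['top'],d['scene']
def blobs(D,cond):
    m=cond(*[D['img'][:,:,i].astype(int) for i in range(3)]).astype(np.uint8)
    n,_,st,c=cv2.connectedComponentsWithStats(m)
    return [(c[i].round(1),st[i,4],st[i,:4]) for i in range(1,n) if st[i,4]>25]
g=lambda r,g,b:(g>r+50)&(g>b+40)
rd=lambda r,g,b:(r>130)&(g<60)&(b<60)
for n,D in d.items():
    for nm,f in(('green',g),('red',rd)):
        for c,a,s in blobs(D,f): print(n,nm,c,a,s,plane(D,c,.083 if nm=='green' else .125).round(3))
# crops x5
def crop(D,x0,y0,w,h,k): return cv2.resize(D['img'][y0:y0+h,x0:x0+w,::-1],(w*k,h*k),interpolation=cv2.INTER_CUBIC)
a=crop(T,222,110,130,120,6)
b=crop(S,190,110,130,130,6)[:600]
cv2.imwrite('pics/ct.png',a[:600]);cv2.imwrite('pics/cs.png',crop(S,195,110,133,100,6)); cv2.imwrite('pics/ct.png',crop(T,222,130,133,100,6))
E
```

```text
scene green [359.2 145.3] 35 [354 142  11   7] [[ 0.605 -0.374  0.083]]
scene green [361.5 187.5] 62 [357 184  10   8] [[ 0.466 -0.279  0.083]]
scene red [316.1 124.4] 94 [310 119  13  11] [[ 0.723 -0.27   0.125]]
scene red [383.7 170.6] 40 [380 168   9   7] [[ 0.467 -0.352  0.125]]
top green [375.6 242.3] 89 [371 237  10  11] [[ 0.468 -0.272  0.083]]
top red [376.4 148.1] 189 [368 139  17  18] [[ 0.726 -0.27   0.125]]
top red [409.3 243.7] 105 [403 238  13  12] [[ 0.464 -0.356  0.125]]
```

View pics/ct.png

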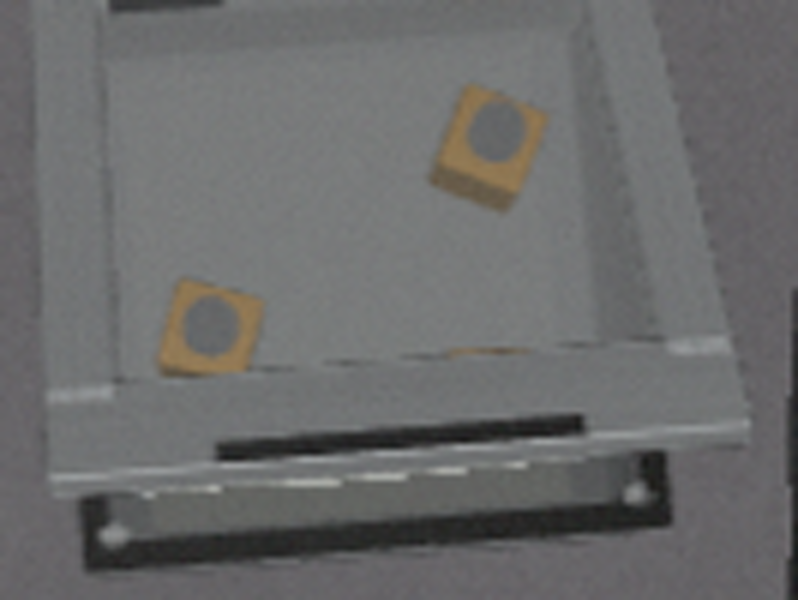

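View pics/cs.png

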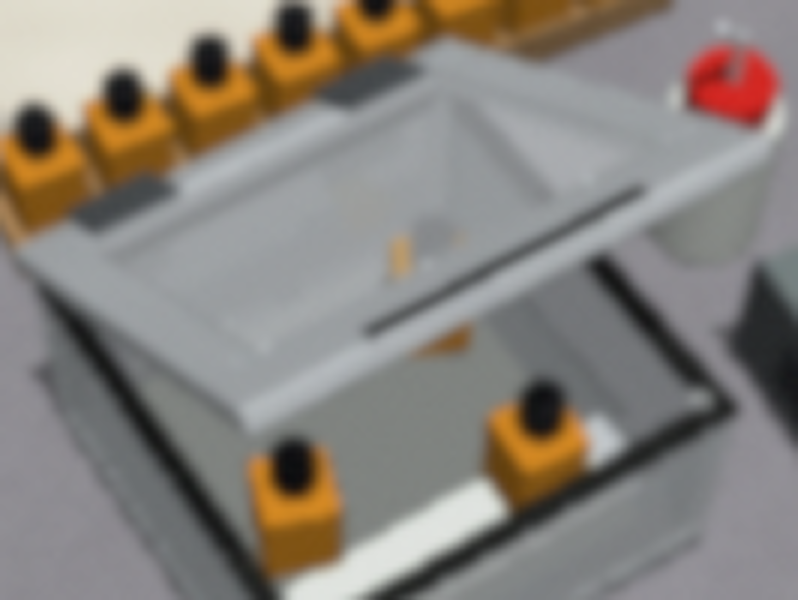

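The top crop shows the lid's outer front edge running from about (50,478) to (748,420) and the gasket's front corners at (88,570) and (670,522). In the scene crop the same lid edge runs from about (243,408) to (772,130), and the gasket's right front corner is at (735,408).

Run:
```python
from h import *
d=pickle.load(open('im.pkl','rb'))
T,S=d['top'],d['scene']
ct=lambda a:(np.array(a,float)+.5)/6-.5+[222,130]
cs=lambda a:(np.array(a,float)+.5)/6-.5+[195,110]
lid=tri(T,ct([(50,478),(748,420)]),S,cs([(243,408),(772,130)]));print('lid edge',lid.round(4))
bar=tri(T,ct([(218,440),(583,416)]),S,cs([(368,330),(645,190)]));print('slot',bar.round(4))
g=plane(T,ct([(88,570),(670,522)]),.145);print('gasket',g.round(4))
print('gasketR scene',plane(S,cs([(735,408)]),.145).round(4), tri(T,ct([(670,522)]),S,cs([(735,408)])).round(4))
f=g[0]-g[1];f/=np.linalg.norm(f);y=f[:2];x=np.array([y[1],-y[0]])
m=g[:,:2].mean(0);h=m+x*(.130+.136);print('yaw',np.arctan2(x[1],x[0]),'front',m,'hinge',h)
for p in lid[:,:3]:
    r=(p[:2]-h)@x; print('edge rel hinge',r,p[2]-.145,np.hypot(r,p[2]-.145),'ang',np.arctan2(p[2]-.145,-r)-np.arctan2(.015,.295))
print('tri green',tri(T,[(375.6,242.3)],S,[(361.5,187.5)]).round(4),'red',tri(T,[(409.3,243.7)],S,[(383.7,170.6)]).round(4))
# collar: bright, low saturation ring around green
for n,D,c in(('top',T,(375.6,242.3)),('scene',S,(361.5,187.5))):
    u,v=int(c[0]),int(c[1]);im=D['img'][v-13:v+14,u-13:u+14].astype(int)
    m=((im.min(2)>140)).astype(np.uint8); p=np.argwhere(m)[:,::-1]+[u-13,v-13]
    e=cv2.fitEllipse(cv2.convexHull(p.astype(np.float32))) ;print(n,len(p),e,plane(D,[e[0]],.101).round(4))
```

```text
lid edge [[ 0.5462  0.1177  0.3209  0.0034]
 [ 0.5657 -0.1475  0.3239  0.0076]]
slot [[ 0.5604  0.0538  0.3146  0.0051]
 [ 0.5683 -0.0854  0.3159  0.0069]]
gasket [[ 0.5178  0.1122  0.145 ]
 [ 0.5378 -0.1437  0.145 ]]
gasketR scene [[ 0.5343 -0.1449  0.145 ]] [[ 0.537  -0.1456  0.141   0.0031]]
yaw 0.07806293826149001 front [ 0.52780737 -0.01573904] hinge [0.79299731 0.00500462]
edge rel hinge -0.23722159288904793 0.1758539709518329 0.2952942654918061 ang 0.5871104775663999
edge rel hinge -0.23852788677683442 0.1789437648408527 0.29818857078305455 ang 0.5928257792283779
tri green [[ 0.4663 -0.2736  0.0874  0.006 ]] red [[ 0.4652 -0.353   0.1273  0.0048]]Traceback (most recent call last):
  File "<stdin>", line 19, in <module>
cv2.error: OpenCV(4.12.0) /io/opencv/modules/imgproc/src/shapedescr.cpp:361: error: (-201:Incorrect size of input array) There should be at least 5 points to fit the ellipse in function 'fitEllipseNoDirect'
```

Both lid corners give an angle of about 0.59 rad, with the hinge at (0.793, 0.005) and chamber yaw 0.078. The bar point is at about (0.578, -0.012, 0.308) and will end at (0.524, -0.016, 0.160). I'll shut the fingers and move above the bar.

Call:
step_arm(
  targets=[
    {"travel": [0,0,0.08],"angular": [0,0,0],"gripper": 0},
    {"travel": [0.03,0.05,0.16],"angular": [0,0,0],"gripper": 0},
    {"travel": [0.07,0.11,0.22],"angular": [0,0,0],"gripper": 0},
    {"travel": [0.11,0.18,0.23],"angular": [0,0,0],"gripper": 0},
    {"travel": [0.15,0.24,0.23],"angular": [0,0,0],"gripper": 0},
    {"travel": [0.19,0.3,0.23],"angular": [0,0,0],"gripper": 0},
    {"travel": [0.23,0.36,0.23],"angular": [0,0,0],"gripper": 0},
    {"travel": [0.27,0.42,0.23],"angular": [0,0,0],"gripper": 0},
    {"travel": [0.3,0.48,0.23],"angular": [0,0,0],"gripper": 0},
    {"travel": [0.3,0.48,0.23],"angular": [0,0,0],"gripper": 0},
  ],
  squeeze=20,
)

```text
t: 1.1
tool_pos: [0.4057, -0.2919, 0.3692]
tool_rot: [-3.086, -0.582, -0.001]
contact_force: [-0.9, -0.9, -0.7]
opening: 0.0004
grip_force: 0.0
```

Call:
step_arm(
  targets=[
    {"travel": [0.04,0.06,0],"angular": [0,0,0],"gripper": 0},
    {"travel": [0.08,0.12,0],"angular": [0,0,0],"gripper": 0},
    {"travel": [0.12,0.18,0],"angular": [0,0,0],"gripper": 0},
    {"travel": [0.16,0.24,0],"angular": [0,0,0],"gripper": 0},
    {"travel": [0.2,0.3,0],"angular": [0,0,0],"gripper": 0},
    {"travel": [0.24,0.36,0],"angular": [0,0,0],"gripper": 0},
    {"travel": [0.27,0.42,0],"angular": [0,0,0],"gripper": 0},
    {"travel": [0.3,0.47,0],"angular": [0,0,0],"gripper": 0},
    {"travel": [0.3,0.47,0],"angular": [0,0,0],"gripper": 0},
    {"travel": [0.3,0.47,0],"angular": [0,0,0],"gripper": 0},
  ],
)

```text
t: 2.1
tool_pos: [0.5841, -0.0137, 0.3685]
tool_rot: [3.089, 0.574, -0.003]
contact_force: [-0.4, -0.3, 0.7]
opening: -0.0001
grip_force: 0.0
```

Run:
```python
from h import *
from station import ctrl
d={n:ctrl.get_image(n) for n in("scene","wrist")}
pickle.dump(d,open('im2.pkl','wb'))
c=lambda n:cv2.resize(d[n]['img'][:,:,::-1],(400,300))
cv2.imwrite('pics/b.png',np.hstack([c('scene'),c('wrist')]))
o=ctrl.get_obs();print(o['tool_pos'],o['contact_force'],o['t'])
```

```text
[ 0.5838245  -0.01466941  0.36902404] [-0.71412649 -0.75008762  0.65854851] 2.2
```

View pics/b.png

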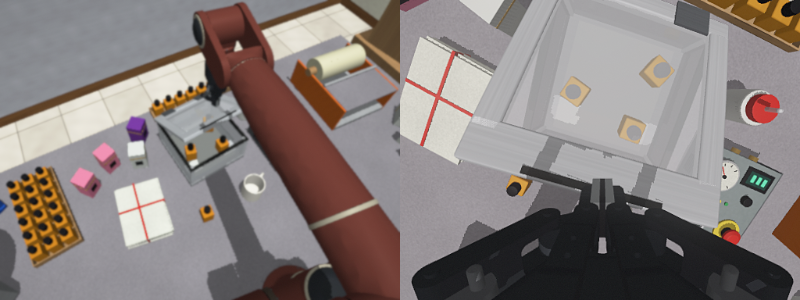

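The wrist view shows the fingertips above the middle of the lid's front bar. Now I'll descend slowly and push along the hinge arc.

Call:
step_arm(
  targets=[
    {"travel": [0,0,-0.04],"angular": [0,0,0],"gripper": 0},
    {"travel": [0,0,-0.075],"angular": [0,0,0],"gripper": 0},
    {"travel": [0,0,-0.09],"angular": [0,0,0],"gripper": 0},
    {"travel": [0,0,-0.1],"angular": [0,0,0],"gripper": 0},
    {"travel": [-0.007,0,-0.11],"angular": [0,0,0],"gripper": 0},
    {"travel": [-0.012,0,-0.12],"angular": [0,0,0],"gripper": 0},
    {"travel": [-0.02,0,-0.13],"angular": [0,0,0],"gripper": 0},
    {"travel": [-0.025,0,-0.14],"angular": [0,0,0],"gripper": 0},
    {"travel": [-0.031,0,-0.15],"angular": [0,0,0],"gripper": 0},
    {"travel": [-0.037,0,-0.16],"angular": [0,0,0],"gripper": 0},
  ],
)

```text
t: 3.2
tool_pos: [0.5617, -0.0135, 0.2729]
tool_rot: [3.089, 0.573, 0.0]
contact_force: [1.2, -2.2, 3.0]
opening: 0.0002
grip_force: 1.6
```

Call:
step_arm(
  targets=[
    {"travel": [-0.007,0,-0.015],"angular": [0,0,0],"gripper": 0},
    {"travel": [-0.013,-0.001,-0.03],"angular": [0,0,0],"gripper": 0},
    {"travel": [-0.018,-0.001,-0.045],"angular": [0,0,0],"gripper": 0},
    {"travel": [-0.024,-0.002,-0.06],"angular": [0,0,0],"gripper": 0},
    {"travel": [-0.029,-0.002,-0.075],"angular": [0,0,0],"gripper": 0},
    {"travel": [-0.033,-0.003,-0.09],"angular": [0,0,0],"gripper": 0},
    {"travel": [-0.037,-0.003,-0.105],"angular": [0,0,0],"gripper": 0},
    {"travel": [-0.041,-0.003,-0.12],"angular": [0,0,0],"gripper": 0},
    {"travel": [-0.044,-0.004,-0.133],"angular": [0,0,0],"gripper": 0},
    {"travel": [-0.046,-0.004,-0.143],"angular": [0,0,0],"gripper": 0},
  ],
)

```text
t: 4.2
tool_pos: [0.5345, -0.0156, 0.1867]
tool_rot: [-3.089, -0.573, -0.001]
contact_force: [0.9, 2.4, 3.2]
opening: -0.0
grip_force: 1.3
```

Call:
step_arm(
  targets=[
    {"travel": [-0.001,0,-0.006],"angular": [0,0,0],"gripper": 0},
    {"travel": [-0.002,0,-0.012],"angular": [0,0,0],"gripper": 0},
    {"travel": [-0.002,0,-0.018],"angular": [0,0,0],"gripper": 0},
    {"travel": [-0.003,0,-0.023],"angular": [0,0,0],"gripper": 0},
    {"travel": [-0.003,0,-0.028],"angular": [0,0,0],"gripper": 0},
    {"travel": [-0.003,0,-0.032],"angular": [0,0,0],"gripper": 0},
    {"travel": [-0.004,0,-0.036],"angular": [0,0,0],"gripper": 0},
    {"travel": [-0.004,0,-0.039],"angular": [0,0,0],"gripper": 0},
    {"travel": [-0.004,0,-0.041],"angular": [0,0,0],"gripper": 0},
  ],
)

```text
t: 5.1
tool_pos: [0.5317, -0.0159, 0.1627]
tool_rot: [3.089, 0.573, -0.001]
contact_force: [-0.9, 1.5, 2.3]
opening: 0.0003
grip_force: 1.2
```

Call:
step_arm(
  targets=[
    {"travel": [0,0,-0.002],"angular": [0,0,0],"gripper": 0},
    {"travel": [0,0,-0.003],"angular": [0,0,0],"gripper": 0},
    {"travel": [0,0,-0.005],"angular": [0,0,0],"gripper": 0},
    {"travel": [0,0,-0.006],"angular": [0,0,0],"gripper": 0},
  ],
)

```text
t: 5.5
tool_pos: [0.5317, -0.0159, 0.16]
tool_rot: [3.089, 0.573, -0.001]
contact_force: [-4.4, 0.6, 8.6]
opening: 0.0001
grip_force: 4.1
```

Call:
step_arm(
  targets=[
    {"travel": [0,0,-0.002],"angular": [0,0,0],"gripper": 0},
    {"travel": [0,0,-0.003],"angular": [0,0,0],"gripper": 0},
    {"travel": [0,0,-0.003],"angular": [0,0,0],"gripper": 0},
  ],
)

```text
t: 5.8
tool_pos: [0.5318, -0.0159, 0.16]
tool_rot: [3.089, 0.573, -0.002]
contact_force: [-8.4, 1.2, 13.3]
opening: -0.0
grip_force: 6.8
```

The TCP stopped at z=0.160 as the force rose, so the lid is seated. I'll lift off and go above the well.

Call:
step_arm(
  targets=[
    {"travel": [0,0,0.02],"angular": [0,0,0],"gripper": 0},
    {"travel": [0,0,0.08],"angular": [0,0,0],"gripper": 0},
    {"travel": [0,-0.02,0.14],"angular": [0,0,0],"gripper": 0},
    {"travel": [-0.02,-0.1,0.14],"angular": [0,0,0],"gripper": 0},
    {"travel": [-0.04,-0.18,0.14],"angular": [0,0,0],"gripper": 0},
    {"travel": [-0.06,-0.26,0.14],"angular": [0,0,0],"gripper": 0},
    {"travel": [-0.08,-0.33,0.14],"angular": [0,0,0],"gripper": 0},
    {"travel": [-0.1,-0.39,0.14],"angular": [0,0,0],"gripper": 0},
    {"travel": [-0.108,-0.428,0.14],"angular": [0,0,0],"gripper": 0},
    {"travel": [-0.108,-0.428,0.14],"angular": [0,0,0],"gripper": 0},
  ],
)

```text
t: 6.8
tool_pos: [0.4663, -0.2753, 0.2413]
tool_rot: [3.089, 0.566, -0.0]
contact_force: [-0.2, 0.1, 0.2]
opening: 0.0
grip_force: 0.0
```

Run:
```python
from h import *
from station import ctrl
d={n:ctrl.get_image(n) for n in("scene","wrist","top")}
pickle.dump(d,open('im3.pkl','wb'))
W=d['wrist'];T=d['top']
a=cv2.resize(W['img'][:,:,::-1],(400,300));b=cv2.resize(T['img'][90:270,200:440,::-1],(400,300))
cv2.imwrite('pics/c.png',np.hstack([a,b]))
o=ctrl.get_obs();print(o['tool_pos'],o['contact_force'],o['t'])
for n in d:
    r,g,b=[d[n]['img'][:,:,i].astype(int) for i in range(3)]
    k,_,st,c=cv2.connectedComponentsWithStats(((g>r+50)&(g>b+40)).astype(np.uint8))
    for i in range(1,k):
        if st[i,4]>25: print(n,c[i],st[i],plane(d[n],[c[i]],.083).round(4))
```

```text
[ 0.4672829  -0.27210909  0.24130041] [-0.10339375  0.21116578 -0.15839358] 6.95
scene [359.42307692 145.23076923] [355 143  10   6  26] [[ 0.6046 -0.3747  0.083 ]]
scene [362.12765957 187.72340426] [358 185   9   7  47] [[ 0.4645 -0.2801  0.083 ]]
wrist [323.80952381 147.07142857] [321 144   7   7  42] [[ 0.5253 -0.3266  0.083 ]]
wrist [259.34736842 179.93859649] [246 167  27  27 570] [[ 0.4674 -0.2753  0.083 ]]
top [376.         242.38666667] [372 238  10  10  75] [[ 0.468  -0.2735  0.083 ]]
```

View pics/c.png

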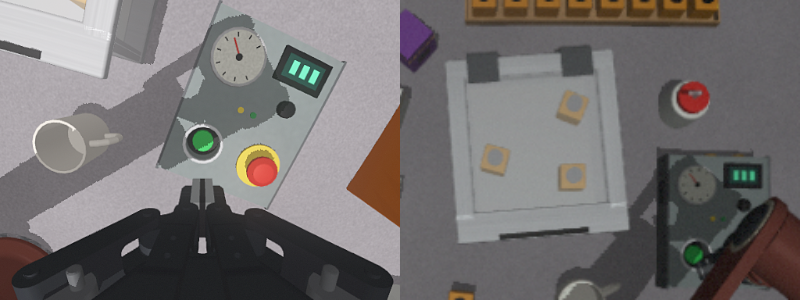

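The picture shows the lid shut flat and the well clear of the stop button. Wrist and top views put the button at about (0.467, -0.275). I'll descend.

Call:
step_arm(
  targets=[
    {"travel": [0,-0.004,-0.05],"angular": [0,0,0],"gripper": 0},
    {"travel": [0,-0.004,-0.11],"angular": [0,0,0],"gripper": 0},
    {"travel": [0,-0.004,-0.17],"angular": [0,0,0],"gripper": 0},
    {"travel": [0,-0.004,-0.21],"angular": [0,0,0],"gripper": 0},
    {"travel": [0,-0.004,-0.225],"angular": [0,0,0],"gripper": 0},
    {"travel": [0,-0.004,-0.225],"angular": [0,0,0],"gripper": 0},
  ],
)

```text
t: 7.55
tool_pos: [0.4668, -0.2735, 0.1052]
tool_rot: [-3.086, -0.575, 0.003]
contact_force: [0.5, 0.5, 0.2]
opening: 0.0001
grip_force: 0.0
```

Run:
```python
from h import *
from station import ctrl
W=ctrl.get_image('wrist')
o=ctrl.get_obs();print(o['tool_pos'],o['contact_force'],o['t'])
K=np.array([[W['fx'],0,W['cx']],[0,W['fy'],W['cy']],[0,0,1]])
P=o['tool_pos'];a=np.linspace(0,6.28,60)
C=lambda x,y,z,r:np.c_[x+r*np.cos(a),y+r*np.sin(a),z+0*a]
im=W['img'][:,:,::-1].copy()
for c,col in((C(.467,-.275,.101,.0275),(255,0,0)),(C(.467,-.275,.101,.023),(0,255,255))):
    q=cv2.projectPoints(c,np.array(W['rvec'],float),np.array(W['tvec'],float),K,np.array(W['D'],float))[0]
    cv2.polylines(im,[q.round().astype(np.int32)],True,col)
cv2.imwrite('pics/d.png',cv2.resize(im[100:340,130:410],(700,600),interpolation=cv2.INTER_CUBIC))
```

```text
[ 0.46768367 -0.27443245  0.10697569] [0.70692114 0.6661421  0.88870513] 7.6
```

View pics/d.png

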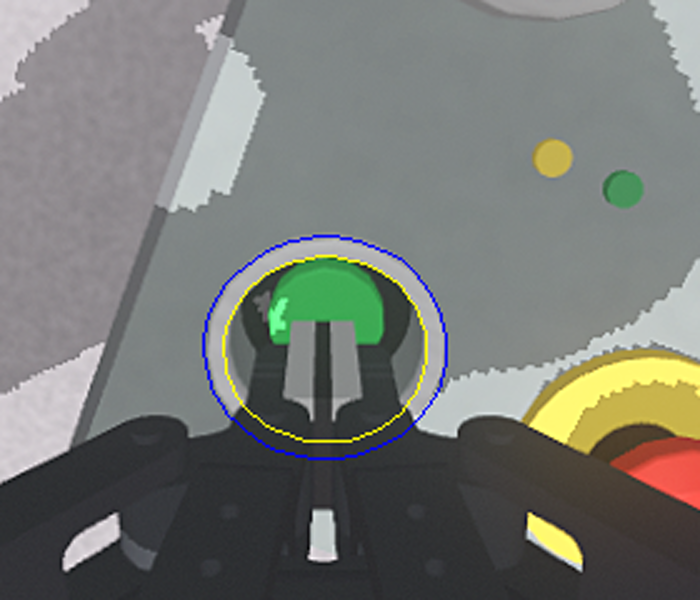

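The projected collar outline matches the image, so the well is centred at about (0.467, -0.275), with the fingertips over it. I'll press slowly.

Call:
step_arm(
  targets=[
    {"travel": [0,0,-0.012],"angular": [0,0,0],"gripper": 0},
    {"travel": [0,0,-0.024],"angular": [0,0,0],"gripper": 0},
    {"travel": [0,0,-0.034],"angular": [0,0,0],"gripper": 0},
    {"travel": [0,0,-0.04],"angular": [0,0,0],"gripper": 0},
    {"travel": [0,0,-0.043],"angular": [0,0,0],"gripper": 0},
  ],
)

```text
t: 8.1
tool_pos: [0.467, -0.275, 0.0805]
tool_rot: [-3.088, -0.573, 0.0]
contact_force: [-0.6, 0.6, 2.3]
opening: 0.0001
grip_force: 1.1
```

Call:
step_arm(
  targets=[
    {"travel": [0,0,-0.003],"angular": [0,0,0],"gripper": 0},
    {"travel": [0,0,-0.006],"angular": [0,0,0],"gripper": 0},
    {"travel": [0,0,-0.008],"angular": [0,0,0],"gripper": 0},
    {"travel": [0,0,-0.008],"angular": [0,0,0],"gripper": 0},
  ],
)

```text
t: 8.5
tool_pos: [0.467, -0.275, 0.0769]
tool_rot: [-3.088, -0.573, 0.001]
contact_force: [-3.7, 3.7, 8.3]
opening: -0.0002
grip_force: 4.0
```

Call:
step_arm(
  targets=[
    {"travel": [0,0,-0.002],"angular": [0,0,0],"gripper": 0},
    {"travel": [0,0,-0.002],"angular": [0,0,0],"gripper": 0},
    {"travel": [0,0,-0.002],"angular": [0,0,0],"gripper": 0},
  ],
)

```text
t: 8.8
tool_pos: [0.4671, -0.275, 0.0768]
tool_rot: [-3.088, -0.573, 0.002]
contact_force: [-6.6, 4.9, 13.5]
opening: 0.0001
grip_force: 6.7
```

Call:
step_arm(
  targets=[
    {"travel": [0,0,0.01],"angular": [0,0,0],"gripper": 0},
    {"travel": [0,0,0.03],"angular": [0,0,0],"gripper": 0},
    {"travel": [0,0,0.06],"angular": [0,0,0],"gripper": 0},
    {"travel": [0,0,0.12],"angular": [0,0,0],"gripper": 0},
    {"travel": [0,0,0.2],"angular": [0,0,0],"gripper": 0},
    {"travel": [0,0,0.27],"angular": [0,0,0],"gripper": 0},
    {"travel": [-0.04,-0.06,0.3],"angular": [0,0,0],"gripper": 0},
    {"travel": [-0.08,-0.12,0.3],"angular": [0,0,0],"gripper": 0},
    {"travel": [-0.08,-0.12,0.3],"angular": [0,0,0],"gripper": 0},
    {"travel": [-0.08,-0.12,0.3],"angular": [0,0,0],"gripper": 0},
  ],
)

```text
t: 9.8
tool_pos: [0.4188, -0.3476, 0.2549]
tool_rot: [3.089, 0.57, 0.001]
contact_force: [0.3, 0.1, 0.3]
opening: 0.0003
grip_force: 0.0
```

Run:
```python
from h import *
from station import ctrl
d={n:ctrl.get_image(n) for n in("scene","top")}
cv2.imwrite('pics/e.png',np.hstack([cv2.resize(d[n]['img'][:,:,::-1],(400,300)) for n in d]))
o=ctrl.get_obs();print(o['tool_pos'],o['contact_force'],o['t'])
```

```text
[ 0.41932935 -0.34641346  0.25429275] [0.48066419 0.16045301 0.4872602 ] 9.9
```

View pics/e.png

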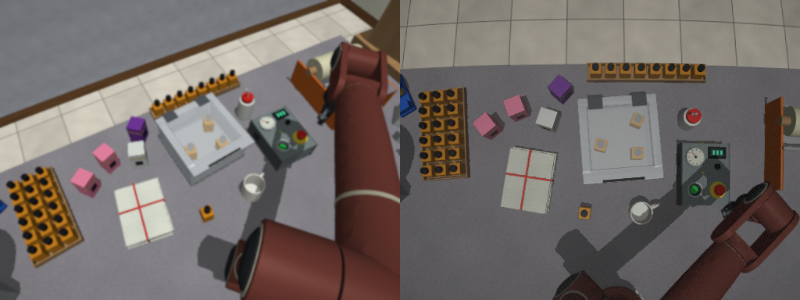

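The lid lies shut, the button is released and visible, everything else is where it stood, and the arm is clear.

```bash
python3 -c "
from station import ctrl
print(ctrl.finish_job())"
```

```text
the job is handed in; nothing more can be done
None
```

The job is handed in: I pushed the chamber lid fully shut, pressed the start button to its stop and let it come back up; the stop button, bottles and everything else were left alone, and it took about 10 s.

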